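Scan a specimen and click it into place under the microscope

TASK

Take the label scanner out of its stand and hold it still, pointing straight down at the middle of the striped label on the microscope's slide carrier from about 5 to 10 cm above it, for about a second, then stand it back in its stand and let go. Then grip the carrier by its upright black fin and slide it along the rail towards the objective until the spring ball of the index block clicks into the notch in the carrier's edge; finish holding the carrier still by the fin at that click, without letting go. Do not disturb the jar, the dish or the slide box.

Things in the scene. Friction and masses are not known exactly. Their poses are not given: they have to be found in the camera images.
- microscope: White and dark blue bench microscope, fixed. Origin on the bench under its rail; own y runs along the rail, z up. Base 25 mm high, x -75 to 110, y -240 to 190. The carrier goes under the objective by moving to -y. Objective axis at x 0, y -140, lower end 140 mm above the bench; the head over it covers x -40 to 40, y -240 to -100, from 210 to 400 mm up; 60 mm column at x 85, y -170.
- carrier: Aluminium plate on the microscope's rail, 60 (x) x 250 (y -135 to 115) x 12 mm, top 49 mm above the bench. Origin on its underside above the rail; axes parallel to the microscope's. Slides only along the rail, 200 mm between end stops; the click comes 90 to 180 mm from the start, 20 to 60 mm before the far stop. The rail resists with 1 to 2 N. Carries a glass slide, the label and the fin.
- grip (a point): Centre of the gripping part of the fin: 26 mm above the carrier's top. The fin is an upright black plastic block 14 mm thick (carrier x, across the rail), 36 mm long (carrier y, along the rail) and 48 mm tall above the carrier's top; grip it from above across its 14 mm, so the fingers close across the rail.
- label (a point): Centre of the white label with black stripes (36 by 26 mm) lying flat on the carrier's top face, 60 mm from the fin's centre on the side of the objective (carrier -y). z axis up.
- notch (a point): Middle of the mouth of the V-shaped notch (10 mm wide, 5 mm deep) in the carrier's -x edge (the edge beside the index block), 40 mm from the fin's centre towards the objective. The axes are the carrier's.
- index_block: Small dark steel block (26 x 22 x 24 mm) with a stud on top, clamped on the microscope's base at the -x side of the rail, at a different place along the rail each time. A 10 mm spring ball stands out of its +x face, against the carrier's edge. Origin at the bottom of that face, midway along its 22 mm; axes parallel to the microscope's. Click: notch at the same y (along the rail) as this origin.
- ball_tip (a point): Tip of the spring ball, on the carrier's edge; same y as the index block's origin. It presses with 4 to 5 N. Coming from the start, pushing takes about 2 N; over the last 5 mm the ball drops into the notch and draws the carrier forward with about 2 N, then going on takes about 5 N within 2 mm. Left free within about 3 mm of the click, the carrier centres itself.
- scanner_center (a point): Centre of the hand scanner, half-way up: a loose upright white bar with a black nose, 36 (own x) x 26 (own y) x 150 mm, 0.11 to 0.22 kg. The reading window, in its lower end 75 mm below this centre, looks along its own -z. It starts upright, nose down, loose in its stand; grasp above this centre (clear of the stand), fingers closing along its 26 mm (own y).
- scanner: The same scanner; this origin is at the middle of its nose (lower end), z up along it.
- stand_floor (a point): Centre of the inner floor of the scanner's stand, a grey open-topped holder fixed to the bench: outside 60 (x) x 50 (y) mm, inside 52 x 42 mm, rim 62 mm above the bench. This floor is 8 mm above the bench. The stand's axes are those of the scanner as it starts.
- jar: Bystander: glass jar with a steel lid, 60 mm across, 90 mm high; origin at the centre of its underside.
- petri: Bystander: clear closed dish, 92 mm across, 18 mm high; origin at the centre of its underside.
- slide_box: Bystander: wooden slide box 52 x 97 x 36 mm; origin at the centre of its underside.
There are look-alikes about, which are no part of the job. Of the things shaped like the scanner, the white one is meant.

How it is judged (in metres and radians):
On the way, in this order (a step that is already met when the one before it is completed fails the run):
1. the scanner is held still, pointing down at the label from 25 to 130 mm above it, its aim within 15 mm of the label's centre each way (x of label in the frame of scanner_center between -0.015 and 0.015 m and y of label in the frame of scanner_center between -0.015 and 0.015 m and z of label in the frame of scanner_center between -0.205 and -0.1 m and linear speed of scanner below 0.02 m/s and contact force between the fingers and scanner above 1 N), for 0.5 s.
2. the scanner stands in its stand again, released (x of scanner_center in the frame of stand_floor between -0.014 and 0.014 m and y of scanner_center in the frame of stand_floor between -0.014 and 0.014 m and z of scanner_center in the frame of stand_floor below 0.08 m and angle between scanner_center's own z axis and vertical below 0.2 rad and contact force between the fingers and scanner below 0.05 N and linear speed of scanner below 0.02 m/s), for 0.2 s.
3. the carrier is gripped and still, its notch on the spring ball within 2 mm (y of notch in the frame of index_block between -0.002 and 0.002 m and contact force between the fingers and carrier above 2 N and linear speed of carrier below 0.005 m/s), for 0.3 s.
At the end, for the whole second after the job is handed in: The fingers hold the carrier (more than 2 N) at rest with the notch within 2 mm of the index block's ball along the rail, and the scanner stands in its stand: within 14 mm of its middle each way, on its floor (centre less than 80 mm above it), tilted less than 0.2 rad, untouched and at rest (all of step 2 and all of step 3); the arm keeps its last pose, push and grip.
It fails at once if a bystander (jar, dish or slide box) is shifted more than 20 mm (distance of any of jar, petri, slide_box from where it was at the start of the episode above 0.02 m).
It also fails if it takes over 72 s, if anything falls off the work surface, if the arm or the gripper's body presses on something with over 40 N, if the wrist force passes 120 N, or if a joint passes its speed limit or range.

ROBOT

A 6-joint arm with a two-finger parallel gripper is mounted at the origin on the work surface. World frame = base frame: x ahead of the robot, y to its left, z up, the work surface at z = 0. Lengths are in m, angles in degrees, forces in N, time in s.
With the tool pointing down it reaches from about 0.35 to 0.875 m from the base axis. Payload 4.2 kg.
Tool frame: the origin (TCP) lies at the very end of the fingers, on their centre line; the grasp point (between the pads) lies 19 mm behind it; z points along the fingers, y is the line along which they close (so a half turn about z gives the same grasp; the last joint's range is limited). The gripper opens to 87 mm and grips with 3 to 60 N. Pads are 19 mm wide; open, the fingers measure 117 mm over their backs; the gripper's body (75 mm by 190 mm) begins 51 mm behind the grasp point.
Start: joints at [86.78, 22.042, 0.453, 0, -68.411, -14.817], TCP at [0.193, 0.594, 0.223] pointing down, gripper open.
Joint ranges: [-179.83, 179.83], [-69.29, 118.12], [-61.27, 80.66], [-181.25, 117.63], [-171.15, -9.14], [-177.46, 177.46]. Speed limits (degrees/s): [159.86, 159.86, 180, 180, 180, 180].

INTERFACE

Orientations are given as a 3x3 rotation matrix whose columns are the frame's x, y, z axes.
In Python, from station import sense, optics, r gives the robot as it stands. The module is installed in compiled form; this text tells all that it offers.
- The arm moves only by the shell command python3 -m pendant 'ROWS' [OPENING]. ROWS is JSON, a list that holds one entry, the list of rows, each a list of 4 numbers: the shift along the tool's x, y, z normalised to -1 to 1, where 1 is 100 mm, then the turn about the tool's z normalised to -1 to 1, where 1 is 2 rad. A call has 1 to 8 rows; each row is the pose to reach, as a shift and turn from the pose commanded when the call began, along the tool's axes at that moment; what a row does not reach only later rows make up. A row lasts 1/10 s, in which the tool goes at most 50 mm and 8.59 degrees, less where a joint would pass 70% of its speed; a pose out of reach is approached as far as the arm can. A call with a number of a shift or a turn outside -1 to 1 is refused whole. A call with a gripper value outside its range is refused whole. OPENING is the closure, from 0 (fully open) to 1 (shut), set as the call begins (- or left out, the last holds). The fingers move at their own pace and stop on an object; the grip force is fixed at half the most. Time passes only in rows, so rows that repeat a pose let the fingers close. It gives the time, the measured TCP pose, the force, the opening and the grip force at its end, in the units of the state.
- sense(): the state, without advancing time (a new reading comes with each control period).
- optics.capture(name): name is "scene" or "top" or "wrist"; returns the picture (420x560x3 uint8, red, green, blue); there is no depth.
- optics.get_calibration(name): a dict with "camera_matrix" (3x3 intrinsics, pixels), "camera_from_world" (4x4, takes a point from world to camera coordinates). Camera axes: x right, y down, z forward; pixel columns grow to the right and rows downward; lengths in m; the calibration is good to about 2 mm. A picture is of the moment at which its call begins: read the wrist's pose just before it. get_calibration takes no time and is no camera call; for the wrist camera it gives the pose at the moment of the call.
- r.finish_job(): hands the job in; it is judged then, once.
The state is a dict: "time_s": time; "joints": joint angles; "joint_velocities": joint speeds; "effort": joint torques, N m; "tcp_pos": TCP position; "ee_rot": TCP orientation; "wrist_force": force on the tool from outside, world axes, zero at the start; "moment": the same for the moment, N m; "gripper_width": opening from 0.0 (shut) to 1.0 (fully open); "gripper_force": force on a finger pad.
Only numpy, scipy, OpenCV 4.12 (cv2) and the standard library are available. Lean on these libraries where they do the work, as an engineer would, in place of code of your own. Each camera call takes 0.05 s, during which the arm holds its last target. There are 200 camera calls.

## Working session

There is one attempt and no reset: what is moved stays moved. The work goes in short steps, Python scripts to look and compute and a shell command to move; the robot and the scene stay as the last step left them, time stands still between calls to the robot, and variables do not carry over. Pictures are saved under pics/ and viewed, at most 10 in all, crops included, and the job is handed in when it is done.

```bash
mkdir -p pics; ls
python3 - <<'E'
from station import sense,optics,r
import cv2,numpy as np
s=sense();print(s['time_s'],s['tcp_pos'],s['ee_rot'],s['gripper_width'],s['wrist_force'])
for n in("scene","top"):
    im=optics.capture(n);cv2.imwrite(f'pics/{n}0.png',im[:,:,::-1])
    c=optics.get_calibration(n);print(n,np.round(c['camera_matrix'],1).tolist(),np.round(c['camera_from_world'],3).tolist())
E
```

```text
pics
0.0 [0.19330715 0.59372344 0.22145376] [[ 9.50797063e-01 -3.09813822e-01 -5.83823881e-04]
 [-3.09814355e-01 -9.50794704e-01 -2.12022391e-03]
 [ 1.01778018e-04  2.19677969e-03 -9.99997582e-01]] 0.9973082685151224 [-0.4244262  -0.24713404  0.32188184]
scene [[518.2, 0.0, 293.7], [0.0, 518.2, 207.3], [0.0, 0.0, 1.0]] [[-0.556, 0.831, -0.009, 0.336], [0.543, 0.355, -0.761, -0.205], [-0.629, -0.428, -0.649, 1.589], [0.0, 0.0, 0.0, 1.0]]
top [[423.7, 0.0, 288.4], [0.0, 423.7, 210.0], [0.0, 0.0, 1.0]] [[0.065, -0.998, 0.001, -0.053], [-0.971, -0.063, -0.23, 0.556], [0.23, 0.014, -0.973, 0.938], [0.0, 0.0, 0.0, 1.0]]
```

View pics/scene0.png

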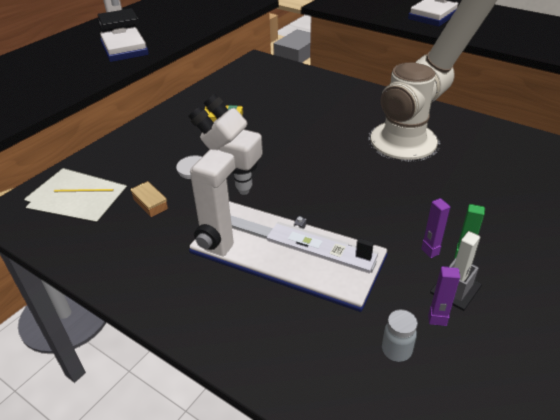

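View pics/top0.png

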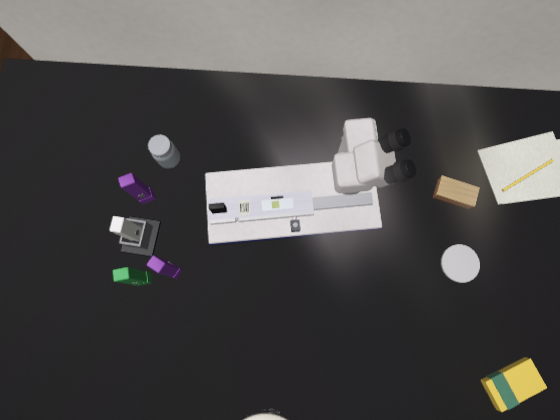

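The scene picture shows the microscope in the middle (carrier fin at 364,250, label 338,250, index block 300,222). Scanner-shaped things are: purple (437,228), purple (444,295), green (472,228) and white (467,255), the white one in the grey stand. In the top view these are purple (135,188), purple (163,267), green (130,276) and white (120,227), with the stand at (140,235). I choose the white one and check it in a close crop.

```bash
cat > h.py <<'E'
from station import sense,optics,r
import cv2,numpy as np
def proj(n,P,c=None):
    c=c or optics.get_calibration(n);p=c['camera_from_world']@np.append(P,1);q=c['camera_matrix']@p[:3];return q[:2]/q[2]
def ray(n,uv,c=None):
    c=c or optics.get_calibration(n);T=np.array(c['camera_from_world']);R,t=T[:3,:3],T[:3,3]
    d=R.T@np.linalg.inv(c['camera_matrix'])@np.array([uv[0],uv[1],1.]);return -R.T@t,d
def onz(n,uv,z,c=None):
    o,d=ray(n,uv,c);return o+d*(z-o[2])/d[2]
def tri(rays):
    A=0;b=0
    for o,d in rays:
        d=d/np.linalg.norm(d);M=np.eye(3)-np.outer(d,d);A=A+M;b=b+M@o
    return np.linalg.solve(A,b)
E
python3 - <<'E'
from h import *
t=cv2.imread('pics/top0.png');s=cv2.imread('pics/scene0.png')
f=lambda im,x0,x1,y0,y1,k:cv2.resize(im[y0:y1,x0:x1],None,fx=k,fy=k,interpolation=cv2.INTER_CUBIC)
C=np.zeros((600,800,3),np.uint8)
a=f(t,200,320,190,245,6.5);C[:a.shape[0],:a.shape[1]]=a
b=f(t,100,170,205,255,4.8);C[360:600,:336]=b
d=f(s,420,500,230,310,3);C[360:600,345:585]=d
d=f(s,285,385,205,275,2.1);C[360:360+d.shape[0],588:588+d.shape[1]]=d
cv2.imwrite('pics/crop1.png',C)
E
```

```text
(no output)
```

View pics/crop1.png

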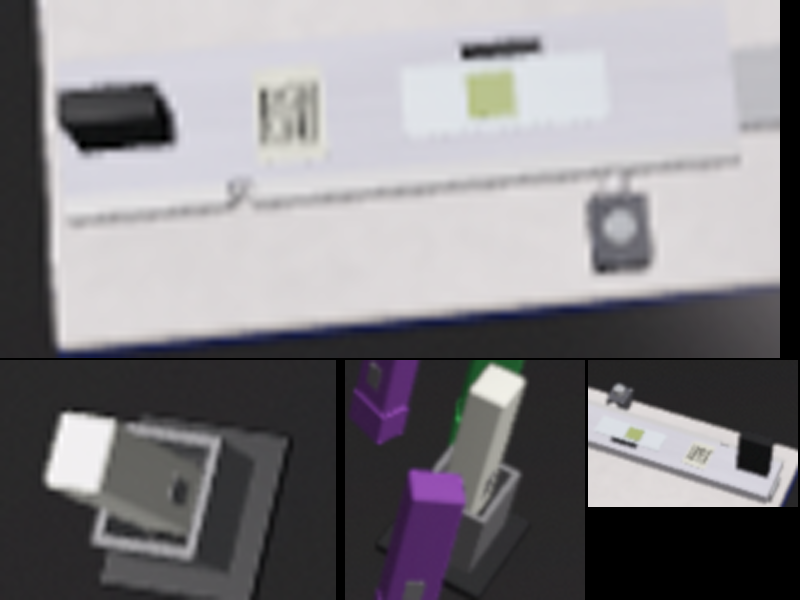

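The crop confirms the white bar standing in the grey stand (top-face centre at about 81,454 in the crop). It also shows the label (289,114), notch (240,203), index block (620,228) and fin (115,117).

Run:
```python
from h import *
def cu(x,y,k,x0,y0,oy=0,ox=0): return ((x-ox+.5)/k-.5+x0,(y-oy+.5)/k-.5+y0)
A=lambda x,y:cu(x,y,6.5,200,190)
B=lambda x,y:cu(x,y,4.8,100,205,360)
S=lambda x,y:cu(x,y,3,420,230,360,345)
p=lambda *a:print(*[np.round(v,4) if not isinstance(v,str) else v for v in a])
lab=onz('top',A(289,114),.049);notch=onz('top',A(240,203),.049);blk=onz('top',A(620,228),.052)
p('label',lab,'notch',notch,'stud',blk)
e1=onz('top',A(70,218),.04);e2=onz('top',A(740,160),.04);d=e1-e2;p('rail',d/np.linalg.norm(d))
b1=onz('top',A(60,350),.025);b2=onz('top',A(780,288),.025);d=b1-b2;p('base edge',d/np.linalg.norm(d))
for q in [(58,92),(155,84),(175,142),(82,150)]:p('fin?',onz('top',A(*q),.097))
rim=[onz('top',B(*q),.062) for q in [(135,425),(222,437),(198,556),(93,545)]];p('rim',*rim,np.mean(rim,0))
tp=[onz('top',B(*q),.158) for q in [(62,412),(118,424),(100,495),(46,485)]];p('scan',*tp,np.mean(tp,0))
ts=[S(*q) for q in [(470,378),(493,363),(526,376),(503,393)]]
p('scan scene',*[onz('scene',q,.158) for q in ts],np.mean([onz('scene',q,.158) for q in ts],0))
print(sense()['time_s'])
```

```text
label [0.5618 0.0904 0.049 ] notch [0.5271 0.1054 0.049 ] stud [ 0.5262 -0.0346  0.052 ]
rail [-0.1529  0.9882  0.    ]
base edge [-0.1515  0.9885  0.    ]
fin? [0.5531 0.1667 0.097 ]
fin? [0.5583 0.1328 0.097 ]
fin? [0.5378 0.1236 0.097 ]
fin? [0.5328 0.156  0.097 ]
rim [0.5141 0.3606 0.062 ] [0.5109 0.317  0.062 ] [0.4517 0.3202 0.062 ] [0.4537 0.3719 0.062 ] [0.4826 0.3424 0.062 ]
scan [0.4996 0.3554 0.158 ] [0.4958 0.3298 0.158 ] [0.4635 0.3327 0.158 ] [0.4664 0.3572 0.158 ] [0.4813 0.3438 0.158 ]
scan scene [0.4886 0.3285 0.158 ] [0.466  0.3363 0.158 ] [0.4663 0.359  0.158 ] [0.4906 0.3517 0.158 ] [0.4779 0.3439 0.158 ]
0.1
```

```bash
P="python3 -m pendant"; $P '[[[0.3,0.13,-0.05,0],[0.6,0.26,-0.1,0],[0.87,0.37,-0.13,0]]]'
$P '[[[0.3,0.13,-0.05,0],[0.6,0.26,-0.1,0],[0.87,0.37,-0.13,0]]]' >/dev/null
$P '[[[0.3,0.13,-0.05,0],[0.6,0.26,-0.1,0],[0.87,0.37,-0.13,0]]]' >/dev/null
$P '[[[0.3,0.13,-0.05,-0.04],[0.6,0.26,-0.1,-0.08],[0.87,0.37,-0.13,-0.115],[0.87,0.37,-0.13,-0.115],[0.87,0.37,-0.13,-0.115]]]'
python3 - <<'E'
from h import *
s=sense();c=optics.get_calibration('wrist');im=optics.capture('wrist');cv2.imwrite('pics/w1.png',im[:,:,::-1])
np.savez('pics/w1.npz',**c);print(s['time_s'],s['tcp_pos'],np.round(s['ee_rot'],3).tolist(),s['joints'])
T=c['camera_from_world'];print(-T[:3,:3].T@T[:3,3],np.round(T[:3,:3],2).tolist())
E
```

```text
time_s: 0.4
tcp_pos: [0.2653, 0.5311, 0.2353]
ee_rot: [[0.951, -0.309, -0.0], [-0.309, -0.951, -0.001], [0.0, 0.001, -1.0]]
wrist_force: [0.1, 0.2, -0.1]
gripper_width: 1.002
gripper_force: 0.0
time_s: 1.5
tcp_pos: [0.4786, 0.3453, 0.2739]
ee_rot: [[0.996, -0.087, -0.001], [-0.087, -0.996, -0.001], [-0.001, 0.001, -1.0]]
wrist_force: [-0.1, 0.9, 0.0]
gripper_width: 1.0
gripper_force: 0.0
1.5 [0.47857806 0.34527899 0.27389863] [[0.996, -0.087, -0.001], [-0.087, -0.996, -0.001], [-0.001, 0.001, -1.0]] [ 5.15047862e+01  1.69105703e+01  2.92238125e-01 -3.01628940e-02
 -7.34468321e+01  3.35196996e+01]
[0.55115962 0.33938535 0.43591464] [[-0.09, -1.0, 0.0], [-0.96, 0.09, 0.27], [-0.27, 0.02, -0.96]]
```

View pics/w1.png

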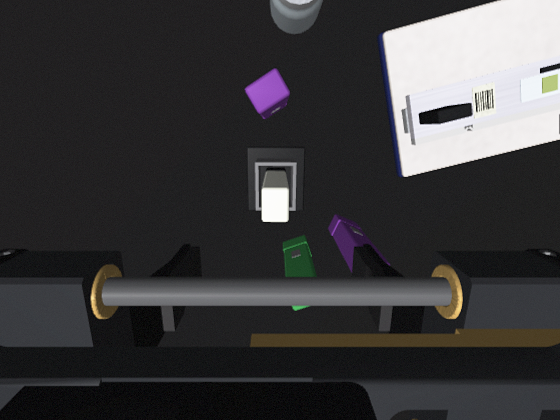

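The wrist picture shows the white scanner's top at (275,205), the stand rim around (275,185), the label at (484,99), the fin at (445,113), the green bar at (298,270) and purple bars at (267,93) and (350,240). Now I measure by masks.

```bash
cat > m1.py <<'E'
from h import *
im=cv2.imread('pics/w1.png');c=dict(np.load('pics/w1.npz'));hsv=cv2.cvtColor(im,cv2.COLOR_BGR2HSV)
R=lambda v:np.round(v,4)
def rect(mask,x0,x1,y0,y1):
    m=np.zeros_like(mask);m[y0:y1,x0:x1]=mask[y0:y1,x0:x1]
    k=max(cv2.findContours(m,cv2.RETR_EXTERNAL,cv2.CHAIN_APPROX_NONE)[0],key=cv2.contourArea)
    return cv2.boxPoints(cv2.minAreaRect(k)),cv2.contourArea(k)
def rep(name,b,z):
    W=np.array([onz('wrist',q,z,c) for q in b]);e=[(W[i]-W[i-1])[:2] for i in range(4)]
    print(name,'px',R(b.mean(0)),'ctr',R(W.mean(0)),'sides',R([np.linalg.norm(v) for v in e]),'ang',R([np.degrees(np.arctan2(v[1],v[0])) for v in e]))
g=im.min(2)
rep('scantop',rect((g>225).astype(np.uint8),255,295,170,230)[0],.158)
b,a=rect(((g>90)).astype(np.uint8),240,310,150,230);print(a);
rep('rim',rect((g>110).astype(np.uint8),240,310,150,193)[0],.062)
gr=((hsv[...,0]>45)&(hsv[...,0]<80)&(hsv[...,1]>100)&(hsv[...,2]>60)).astype(np.uint8)
rep('green',rect(gr,270,330,230,320)[0],.150)
print(im[180,250:302].min(1),im[150:225,275].min(1))
for row in (160,): print(im[155:170,262].min(1))
E
python3 m1.py
python3 - <<'E'
import cv2,numpy as np
im=cv2.imread('pics/w1.png')
f=lambda x0,x1,y0,y1,k:cv2.resize(im[y0:y1,x0:x1],None,fx=k,fy=k,interpolation=cv2.INTER_CUBIC)
C=np.zeros((600,800,3),np.uint8);a=f(395,560,60,150,4.8);C[:a.shape[0],:a.shape[1]]=a[:,:800]
b=f(240,312,145,225,2);C[435:595,:144]=b;cv2.imwrite('pics/crop2.png',C)
E
```

```text
scantop px [274.5 205. ] ctr [0.4823 0.3469 0.158 ] sides [0.0307 0.023  0.0307 0.0236] ang [ -5.8036 -95.0956 175.4542  84.8981]
2215.0
rim px [275.5 177. ] ctr [0.4936 0.3451 0.062 ] sides [0.0369 0.0495 0.0369 0.0508] ang [ -6.1557 -95.0905 175.907   84.9039]
green px [297.5621 256.7449] ctr [0.4247 0.3289 0.15  ] sides [0.0444 0.0277 0.0443 0.0288] ang [  -0.3151  -90.0492 -178.9104   90.1414]
[ 58  59  59  54  68 117 160 155 120  37  46  53  52  77 119 104  93  92
  91  93  92  95  93  92  91  91  91  92  92  89  87  93  89  89  88  91
  86  64  46  45  50  70  90 152 150 142  63  45  46  43  44  46] [ 54  53  54  56  57  56  51  54  50  41  44  52 112 157 155 135  61  30
  11  10  47  82  91  92  93  93  91  92  91  91  91  91  92  91  93  93
  90 135 208 237 250 252 252 251 251 251 251 251 251 251 251 251 251 250
 251 250 250 250 250 250 250 250 250 250 250 250 250 250 250 251 252 224
  66  26  30]
[ 57  59  57  48  41  42  52 114 158 157 134  50  55  56  56]
```

View pics/crop2.png

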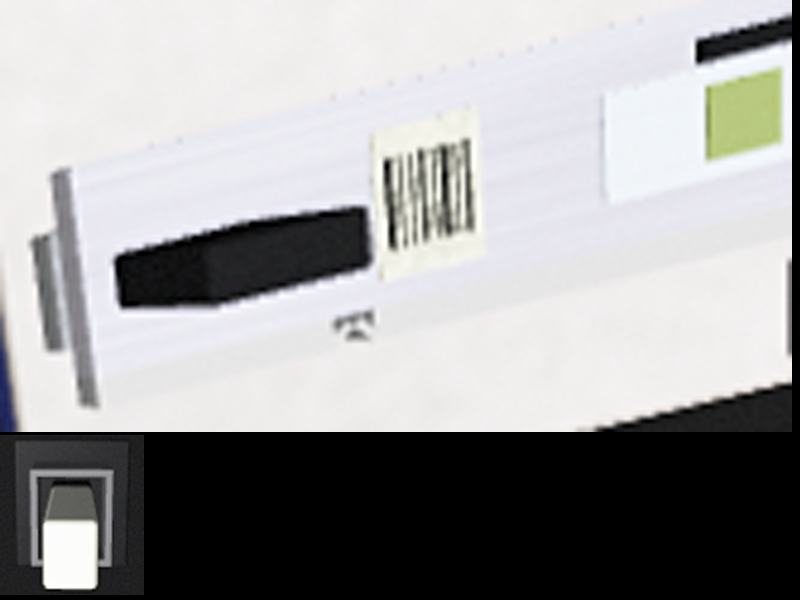

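The crop shows the label with corners (372,132), (478,108), (485,257), (380,280), the fin to its left, and the notch mark at (355,325). The stand rim surrounds the scanner.

```bash
python3 - <<'E'
from h import *
c=dict(np.load('pics/w1.npz'))
A=lambda x,y:((x+.5)/4.8-.5+395,(y+.5)/4.8-.5+60)
L=[onz('wrist',A(*q),.0492,c) for q in [(372,132),(478,108),(485,257),(380,280)]];print('label',np.round(L,4).tolist(),np.mean(L,0))
print('rim',[np.round(onz('wrist',q,.062,c),4) for q in [(255,161.5),(295.5,161.5),(255,210),(295.5,210)]])
print('notch',onz('wrist',A(350,320),.049,c))
# fin top ridge corners
print('fin',[np.round(onz('wrist',A(*q),.097,c),4) for q in [(117,255),(205,238),(215,305),(120,306)]])
E
python3 -m pendant '[[[0.03,0,0.4,0],[0.03,0,0.8,0],[0.03,0,1,0],[0.03,0,1,0]]]' 0.2
python3 -m pendant '[[[0,0,0.2,0],[0,0,0.4,0],[0,0,0.6,0],[0,0,0.68,0],[0,0,0.68,0]]]'
```

```text
label [[0.5768, 0.1063, 0.0492], [0.58, 0.081, 0.0492], [0.545, 0.0758, 0.0492], [0.5417, 0.1014, 0.0492]] [0.56088413 0.09112849 0.0492    ]
rim [array([0.5147, 0.368 , 0.062 ]), array([0.5104, 0.3194, 0.062 ]), array([0.4545, 0.3745, 0.062 ]), array([0.45  , 0.3237, 0.062 ])]
notch [0.53265502 0.10803924 0.049     ]
fin [array([0.5533, 0.1886, 0.097 ]), array([0.5551, 0.1696, 0.097 ]), array([0.5408, 0.1667, 0.097 ]), array([0.5424, 0.1875, 0.097 ])]
time_s: 1.95
tcp_pos: [0.4789, 0.3447, 0.1707]
ee_rot: [[0.996, -0.084, -0.006], [-0.084, -0.996, -0.006], [-0.006, 0.006, -1.0]]
wrist_force: [-1.2, 1.0, 0.2]
gripper_width: 0.814
gripper_force: 0.0
time_s: 2.45
tcp_pos: [0.4812, 0.346, 0.1066]
ee_rot: [[0.996, -0.084, -0.0], [-0.084, -0.996, -0.001], [-0.0, 0.001, -1.0]]
wrist_force: [0.6, 0.3, -1.4]
gripper_width: 0.795
gripper_force: 0.0
```

```bash
python3 -m pendant '[[[0,0,0,0],[0,0,0,0],[0,0,0,0],[0,0,0,0],[0,0,0,0],[0,0,0,0]]]' 1
python3 -m pendant '[[[0,0,-0.15,0],[0,0,-0.3,0],[0,0,-0.55,0],[0,0,-0.8,0],[0,0,-1,0],[0,0,-1,0]]]'
```

```text
time_s: 3.05
tcp_pos: [0.4816, 0.3455, 0.1067]
ee_rot: [[0.996, -0.085, 0.0], [-0.085, -0.996, 0.0], [0.0, -0.0, -1.0]]
wrist_force: [-0.3, 0.7, 0.1]
gripper_width: 0.34
gripper_force: 0.0
time_s: 3.65
tcp_pos: [0.4828, 0.3466, 0.2095]
ee_rot: [[0.996, -0.084, 0.004], [-0.084, -0.996, 0.004], [0.004, -0.005, -1.0]]
wrist_force: [-0.4, 0.2, -2.1]
gripper_width: 0.296
gripper_force: 30.0
```

```bash
P="python3 -m pendant"; $P '[[[0.07,0.17,-0.03,0],[0.15,0.4,-0.05,0],[0.25,0.63,-0.08,0],[0.33,0.83,-0.1,0]]]'
$P '[[[0.09,0.22,0,0],[0.18,0.44,0,0],[0.26,0.66,0,0],[0.33,0.83,0,0]]]' >/dev/null
$P '[[[0.1,0.25,0,0],[0.2,0.5,0,0],[0.27,0.68,0,0],[0.31,0.78,0,0],[0.33,0.82,0,0],[0.33,0.82,0,0],[0.33,0.82,0,0]]]'
python3 - <<'E'
from h import *
C=[]
for n in('scene','top'):
    im=optics.capture(n)[:,:,::-1];cv2.imwrite(f'pics/{n}1.png',im)
s=sense();print(s['tcp_pos'],s['time_s'],np.round(s['ee_rot'],3).tolist())
for n in('scene','top'): print(n,proj(n,s['tcp_pos']),proj(n,[.561,.091,.049]))
a=cv2.imread('pics/scene1.png');b=cv2.imread('pics/top1.png')
def f(im,u,v): 
    u,v=int(u),int(v);return cv2.resize(im[v-60:v+60,u-50:u+50],None,fx=4,fy=5,interpolation=cv2.INTER_CUBIC)
p=proj('scene',[.561,.091,.09]);q=proj('top',[.561,.091,.09]);print(p,q)
cv2.imwrite('pics/crop3.png',np.hstack([f(a,*p),f(b,*q)]))
E
```

```text
time_s: 4.05
tcp_pos: [0.5068, 0.2577, 0.2147]
ee_rot: [[0.996, -0.085, -0.003], [-0.085, -0.996, -0.002], [-0.003, 0.003, -1.0]]
wrist_force: [0.1, -1.0, -1.9]
gripper_width: 0.296
gripper_force: 30.0
time_s: 5.15
tcp_pos: [0.559, 0.0905, 0.2162]
ee_rot: [[0.996, -0.084, -0.001], [-0.084, -0.996, 0.0], [-0.001, 0.0, -1.0]]
wrist_force: [-0.1, 0.2, 0.4]
gripper_width: 0.296
gripper_force: 30.0
[0.55899758 0.09074248 0.21646411] 5.25 [[0.996, -0.084, -0.0], [-0.084, -0.996, 0.0], [-0.0, -0.0, -1.0]]
scene [342.09883916 190.72584184] [337.90770541 249.40760695]
top [235.38077393 188.84023181] [243.76481189 207.42954757]
[338.77396251 236.20213302] [241.9624325  203.24447176]
```

View pics/crop3.png

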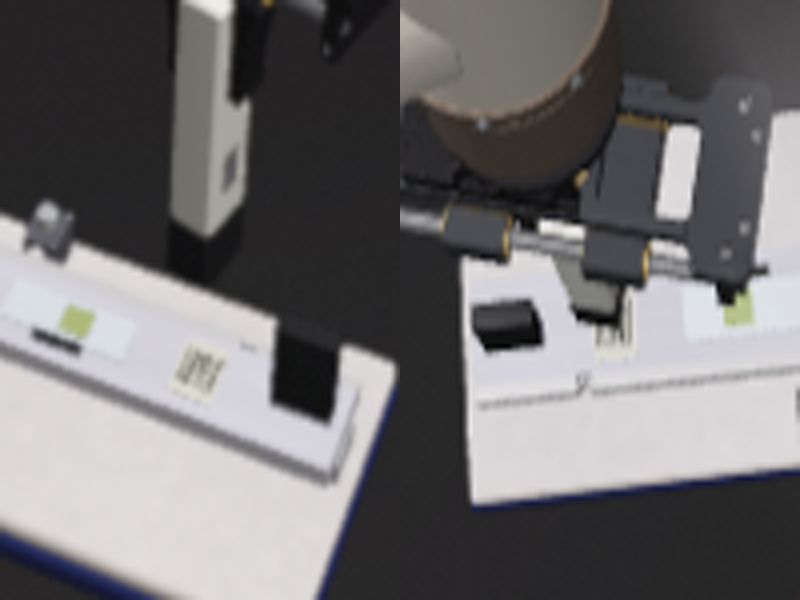

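The crop shows the nose of the held scanner (207,265 left panel; 598,310 right panel) directly above the label, at about 0.115 m height, as wanted. I hold it still, then return it.

```bash
P="python3 -m pendant"; $P '[[[0,0,0,0],[0,0,0,0],[0,0,0,0],[0,0,0,0],[0,0,0,0],[0,0,0,0],[0,0,0,0],[0,0,0,0]]]'
$P '[[[0,0,0,0],[0,0,0,0],[0,0,0,0],[0,0,0,0]]]' >/dev/null
$P '[[[-0.07,-0.17,0,0],[-0.15,-0.4,0,0],[-0.25,-0.63,0,0],[-0.33,-0.83,0,0]]]'
$P '[[[-0.09,-0.22,0,0],[-0.18,-0.44,0,0],[-0.26,-0.66,0,0],[-0.33,-0.83,0,0]]]' >/dev/null
$P '[[[-0.1,-0.25,0,0],[-0.2,-0.5,0,0],[-0.27,-0.68,0,0],[-0.31,-0.78,0,0],[-0.33,-0.82,0,0],[-0.33,-0.82,0,0],[-0.33,-0.82,0,0]]]'
```

```text
time_s: 6.05
tcp_pos: [0.5592, 0.09, 0.2165]
ee_rot: [[0.996, -0.085, -0.0], [-0.085, -0.996, -0.0], [-0.0, 0.0, -1.0]]
wrist_force: [-0.1, 0.2, -1.1]
gripper_width: 0.3
gripper_force: 30.0
time_s: 6.85
tcp_pos: [0.533, 0.1765, 0.2166]
ee_rot: [[0.996, -0.085, 0.0], [-0.085, -0.996, 0.0], [0.0, -0.0, -1.0]]
wrist_force: [-0.1, 0.2, -1.2]
gripper_width: 0.296
gripper_force: 30.0
time_s: 7.95
tcp_pos: [0.4817, 0.3448, 0.2165]
ee_rot: [[0.996, -0.085, -0.0], [-0.085, -0.996, -0.0], [-0.0, 0.0, -1.0]]
wrist_force: [0.6, 0.0, -1.4]
gripper_width: 0.298
gripper_force: 30.0
```

```bash
P="python3 -m pendant"; $P '[[[0,0,0.2,0],[0,0,0.4,0],[0,0,0.6,0],[0,0,0.8,0],[0,0,0.92,0],[0,0,0.98,0],[0,0,0.98,0]]]'
$P '[[[0,0,0.02,0],[0,0,0.04,0],[0,0,0.06,0],[0,0,0.06,0]]]'
```

```text
time_s: 8.65
tcp_pos: [0.4816, 0.345, 0.1181]
ee_rot: [[0.996, -0.085, -0.001], [-0.085, -0.996, -0.001], [-0.001, 0.001, -1.0]]
wrist_force: [0.1, -0.5, -2.4]
gripper_width: 0.299
gripper_force: 30.0
time_s: 9.05
tcp_pos: [0.4815, 0.3455, 0.1126]
ee_rot: [[0.996, -0.085, -0.0], [-0.085, -0.996, 0.0], [-0.0, -0.0, -1.0]]
wrist_force: [-0.4, -0.1, -1.8]
gripper_width: 0.295
gripper_force: 30.0
```

```bash
P="python3 -m pendant"; $P '[[[0,0,0.02,0],[0,0,0.04,0],[0,0,0.04,0]]]'
$P '[[[0,0,0,0],[0,0,0,0],[0,0,0,0],[0,0,0,0],[0,0,0,0],[0,0,0,0]]]' 0.2
$P '[[[0,0,-0.15,0],[0,0,-0.4,0],[0,0,-0.7,0],[0,0,-1,0],[0,0,-1,0],[0,0,-1,0]]]'
python3 - <<'E'
from h import *
im=optics.capture('wrist')[:,:,::-1];cv2.imwrite('pics/w2.png',im);c=optics.get_calibration('wrist')
m=(im.min(2)>225).astype(np.uint8);m[:120]=0;m[260:]=0;m[:,:230]=0;m[:,330:]=0
k=max(cv2.findContours(m,cv2.RETR_EXTERNAL,cv2.CHAIN_APPROX_NONE)[0],key=cv2.contourArea)
b=cv2.boxPoints(cv2.minAreaRect(k));W=np.array([onz('wrist',q,.158,c) for q in b]);print(b.mean(0),W.mean(0),[np.linalg.norm(W[i]-W[i-1]) for i in range(4)])
cv2.imwrite('pics/crop4.png',cv2.resize(im[110:290,170:400],None,fx=3,fy=3))
E
```

```text
time_s: 9.35
tcp_pos: [0.4818, 0.3458, 0.1096]
ee_rot: [[0.996, -0.084, 0.001], [-0.084, -0.996, 0.0], [0.001, -0.0, -1.0]]
wrist_force: [-1.4, -0.5, 3.1]
gripper_width: 0.298
gripper_force: 30.0
time_s: 9.95
tcp_pos: [0.4816, 0.3455, 0.1085]
ee_rot: [[0.996, -0.085, -0.0], [-0.085, -0.996, -0.0], [-0.0, 0.0, -1.0]]
wrist_force: [0.2, 0.2, -0.5]
gripper_width: 0.748
gripper_force: 0.0
time_s: 10.55
tcp_pos: [0.4815, 0.3457, 0.2091]
ee_rot: [[0.996, -0.085, 0.001], [-0.085, -0.996, 0.001], [0.0, -0.001, -1.0]]
wrist_force: [-0.3, -0.9, -0.6]
gripper_width: 0.802
gripper_force: 0.0
[275.5 228. ] [0.4838144  0.34590218 0.158     ] [np.float64(0.030536080593290695), np.float64(0.0220819247816596), np.float64(0.030538584303066343), np.float64(0.022913427847412515)]
```

View pics/crop4.png

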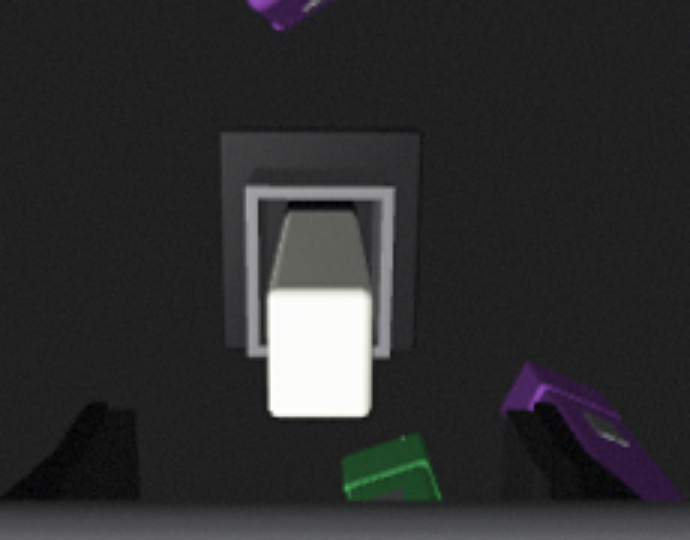

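The crop shows the scanner standing upright inside the stand rim (top at 320,350), released. Next is the fin, with the tool's y turned across the rail.

```bash
P="python3 -m pendant"; $P '[[[0.1,0.2,0,0],[0.2,0.45,0,0],[0.32,0.7,0,0],[0.43,0.94,0,0]]]' >/dev/null
$P '[[[0.1,0.2,0,0],[0.2,0.45,0,0],[0.32,0.7,0,0],[0.43,0.94,0,0],[0.43,0.94,0,0]]]'
$P '[[[0,0,0,-0.06],[0,0,0,-0.12],[0,0,0,-0.18],[0,0,0,-0.24],[0,0,0,-0.3],[0,0,0,-0.36],[0,0,0,-0.42],[0,0,0,-0.45]]]' 0.3 >/dev/null
$P '[[[0,0,0,-0.06],[0,0,0,-0.12],[0,0,0,-0.18],[0,0,0,-0.24],[0,0,0,-0.3],[0,0,0,-0.36],[0,0,0,-0.42],[0,0,0,-0.45]]]'
$P '[[[0,0,0,0],[0,0,0,0]]]' >/dev/null
python3 - <<'E'
from h import *
s=sense();c=optics.get_calibration('wrist');im=optics.capture('wrist');cv2.imwrite('pics/w3.png',im[:,:,::-1])
np.savez('pics/w3.npz',**c);R=s['ee_rot'];print(s['time_s'],s['tcp_pos'],np.round(R,3).tolist(),np.round(s['joints'],1))
print('tool x yaw',np.degrees(np.arctan2(R[1][0],R[0][0])))
E
```

```text
time_s: 11.5
tcp_pos: [0.5511, 0.1482, 0.2067]
ee_rot: [[0.996, -0.088, -0.003], [-0.088, -0.996, -0.002], [-0.003, 0.002, -1.0]]
wrist_force: [0.0, -0.3, -0.3]
gripper_width: 0.801
gripper_force: 0.0
time_s: 13.1
tcp_pos: [0.5505, 0.1513, 0.2071]
ee_rot: [[-0.148, 0.989, -0.002], [0.989, 0.148, -0.001], [-0.001, -0.003, -1.0]]
wrist_force: [0.8, -0.1, 0.1]
gripper_width: 0.704
gripper_force: 0.0
13.3 [0.55085462 0.15118671 0.20766781] [[-0.143, 0.99, -0.001], [0.99, 0.143, -0.001], [-0.0, -0.002, -1.0]] [ 31.6  17.5  -8.5  -0.  -64.1 156.6]
tool x yaw 98.2201975247284
```

View pics/w3.png

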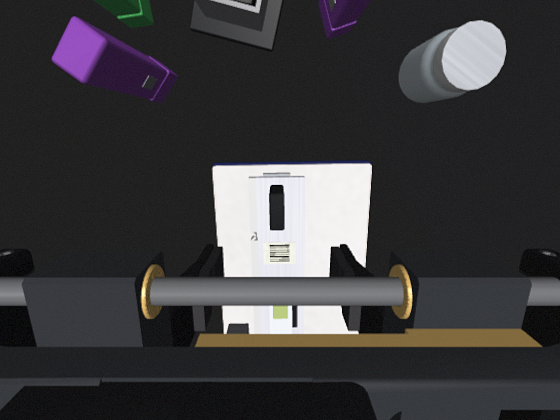

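The wrist picture shows the fin (277,207) between the open fingers, the label (280,253), the notch (254,237) and the index block's edge (238,328). I measure fin and label in this view.

Run:
```python
from h import *
im=cv2.imread('pics/w3.png');c=dict(np.load('pics/w3.npz'));g=im.max(2)
for v in range(182,236,4):
    row=g[v,262:300];d=np.where(row<90)[0]+262
    if len(d):print(v,d.min(),d.max(),end=' | ')
print()
col=g[170:245,277];d=np.where(col<90)[0]+170;print(d.min(),d.max(),col.tolist())
for v in (186,190,200,210,220,228):
    d=np.where(g[v,262:300]<90)[0]+262;
    if len(d):print(v,onz('wrist',((d.min()+d.max())/2,v),.097,c).round(4))
print('topfar end',onz('wrist',(277,d.max() and 230),.097,c).round(4))
m=((im.min(2)<110)).astype(np.uint8);m[:243]=0;m[264:]=0;m[:,:266]=0;m[:,294:]=0
ys,xs=np.where(m);print('stripes',xs.min(),xs.max(),ys.min(),ys.max(),onz('wrist',((xs.min()+xs.max())/2,(ys.min()+ys.max())/2),.049,c))
# base edges near/far on several rows
for v in (175,210,240):
    w=np.where(im[v,190:400].min(1)>120)[0]+190;print(v,w.min(),w.max(),onz('wrist',(w.min(),v),.025,c).round(4),onz('wrist',(w.max(),v),.025,c).round(4))
w=np.where(im[150:180,240].min(1)>120)[0]+150;print('base end',onz('wrist',(240,w.min()),.025,c))
```

```text
186 271 282 | 190 270 282 | 194 269 283 | 198 269 283 | 202 270 283 | 206 270 283 | 210 270 283 | 214 270 283 | 218 270 283 | 222 270 283 | 226 270 283 | 
185 229 [243, 239, 194, 131, 188, 195, 147, 199, 245, 242, 241, 241, 241, 247, 224, 3, 18, 22, 21, 22, 20, 24, 24, 23, 37, 42, 41, 43, 43, 43, 44, 42, 44, 41, 41, 43, 42, 41, 41, 40, 40, 37, 39, 39, 41, 40, 38, 41, 41, 37, 38, 37, 39, 37, 35, 40, 35, 40, 35, 27, 174, 249, 241, 241, 240, 239, 240, 239, 240, 240, 241, 234, 234, 251, 228]
186 [0.5465 0.1748 0.097 ]
190 [0.5466 0.1711 0.097 ]
200 [0.5479 0.162  0.097 ]
210 [0.5497 0.1527 0.097 ]
220 [0.551  0.1432 0.097 ]
228 [0.5521 0.1355 0.097 ]
topfar end [0.5529 0.1336 0.097 ]
stripes 270 288 245 256 [0.56086827 0.0939634  0.049     ]
175 213 371 [0.4758 0.164  0.025 ] [0.6518 0.1891 0.025 ]
210 215 368 [0.4816 0.1237 0.025 ] [0.6574 0.1488 0.025 ]
240 217 366 [0.4873 0.087  0.025 ] [0.6633 0.1122 0.025 ]
base end [0.504689   0.17940895 0.025     ]
```

```bash
P="python3 -m pendant"; $P '[[[0,0,0.2,0],[0,0,0.5,0],[0,0,0.8,0],[0,0,1,0],[0,0,1,0]]]' >/dev/null
$P '[[[0,0,0.15,0],[0,0,0.3,0],[0,0,0.42,0],[0,0,0.5,0],[0,0,0.5,0]]]'
$P '[[[0,0,0,0],[0,0,0,0],[0,0,0,0],[0,0,0,0],[0,0,0,0],[0,0,0,0],[0,0,0,0],[0,0,0,0]]]' 1
$P '[[[0,0,0,0],[0,0,0,0]]]'
```

```text
time_s: 14.35
tcp_pos: [0.551, 0.1508, 0.0579]
ee_rot: [[-0.144, 0.99, -0.001], [0.99, 0.144, -0.001], [-0.001, -0.001, -1.0]]
wrist_force: [-0.5, -0.7, -0.6]
gripper_width: 0.7
gripper_force: 0.0
time_s: 15.15
tcp_pos: [0.551, 0.1508, 0.0586]
ee_rot: [[-0.145, 0.989, -0.001], [0.989, 0.145, -0.0], [-0.0, -0.001, -1.0]]
wrist_force: [-1.5, 0.6, 1.4]
gripper_width: 0.16
gripper_force: 30.0
time_s: 15.35
tcp_pos: [0.551, 0.1508, 0.0586]
ee_rot: [[-0.144, 0.99, -0.001], [0.99, 0.144, -0.0], [-0.0, -0.001, -1.0]]
wrist_force: [-2.8, 0.4, 1.2]
gripper_width: 0.159
gripper_force: 30.0
```

```bash
P="python3 -m pendant"; $P '[[[-0.1,0,0,0],[-0.25,0,0,0],[-0.4,0,0,0],[-0.55,0,0,0],[-0.7,0,0,0],[-0.85,0,0,0],[-0.95,0,0,0],[-1,0,0,0]]]'
$P '[[[-0.08,0,0,0],[-0.16,0,0,0],[-0.22,0,0,0],[-0.25,0,0,0],[-0.25,0,0,0],[-0.25,0,0,0],[-0.25,0,0,0]]]'
python3 - <<'E'
from h import *
t=optics.capture('top')[:,:,::-1];s=optics.capture('scene')[:,:,::-1];w=optics.capture('wrist')[:,:,::-1]
for n,i in zip('tsw',(t,s,w)):cv2.imwrite(f'pics/{n}4.png',i)
q=proj('top',[.53,-.03,.05]);p=proj('scene',[.55,-.03,.05]);print(q,p,sense()['joints'].round(1) if hasattr(sense()['joints'],'round') else sense()['joints'])
f=lambda im,u,v,k,hw,hh:cv2.resize(im[int(v)-hh:int(v)+hh,int(u)-hw:int(u)+hw],None,fx=k,fy=k,interpolation=cv2.INTER_CUBIC)
a=f(t,*q,4,50,75);b=f(s,*p,4,50,75);cv2.imwrite('pics/crop5.png',np.hstack([a,b]))
E
```

```text
time_s: 16.15
tcp_pos: [0.5668, 0.0521, 0.0586]
ee_rot: [[-0.144, 0.99, 0.002], [0.99, 0.144, 0.001], [0.001, 0.002, -1.0]]
wrist_force: [-0.4, 3.4, -1.2]
gripper_width: 0.161
gripper_force: 30.0
time_s: 16.85
tcp_pos: [0.5707, 0.027, 0.0586]
ee_rot: [[-0.144, 0.99, 0.003], [0.99, 0.144, -0.0], [-0.001, 0.003, -1.0]]
wrist_force: [5.7, -0.1, -5.6]
gripper_width: 0.158
gripper_force: 30.0
[293.10748379 223.13958725] [295.81523183 226.35562107] [ 1.900e+01  2.650e+01 -1.900e+01  1.000e-01 -4.430e+01  1.692e+02]
```

View pics/crop5.png

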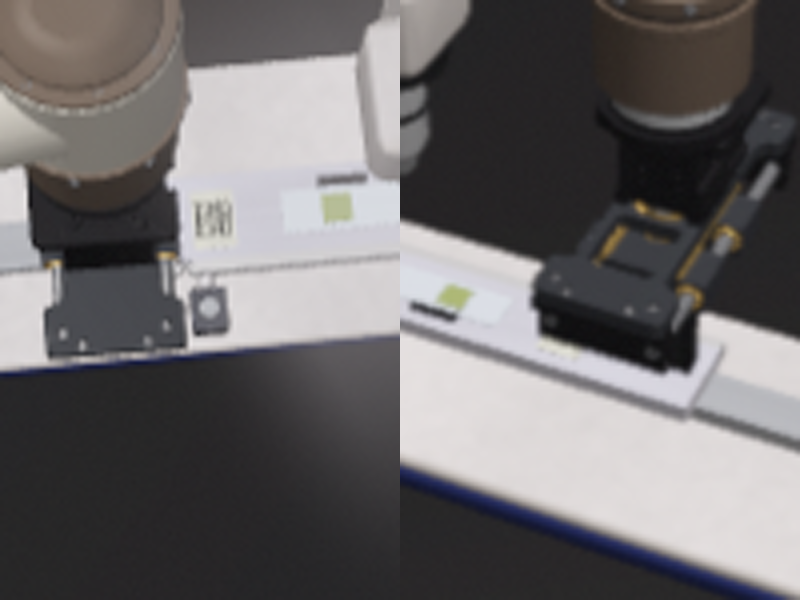

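The crop shows the label (214,216), the notch mark at about (185,265) and the index block's stud (209,308); the gripper holds the fin. I compute the remaining distance from this one image.

Run:
```python
from h import *
y=np.array([-.149,.989,0])
im=cv2.imread('pics/t4.png').astype(int);i0=cv2.imread('pics/top0.png').astype(int)
def label(im,u,v):
    w=im[v-9:v+10,u-10:u+11];m=((w[...,2]-w[...,0])>12)&(w.min(2)>120)  # cream
    yy,xx=np.where(m);b=cv2.minAreaRect(np.c_[xx,yy].astype(np.float32));return (b[0][0]+u-10,b[0][1]+v-9),b[1]
def dark(im,u,v):
    w=im[v-9:v+10,u-9:u+10].max(2);m=(w<115).astype(np.uint8)
    k=max(cv2.findContours(m,cv2.RETR_EXTERNAL,cv2.CHAIN_APPROX_NONE)[0],key=cv2.contourArea);b=cv2.minAreaRect(k);return (b[0][0]+u-9,b[0][1]+v-9),b[1]
for n,I,l in(('t0',i0,(245,208)),('t4',im,(296,202))):
    L,ls=label(I,*l);B,bs=dark(I,295,226);lw=onz('top',L,.049);bw=onz('top',B,.044)
    print(n,L,ls,B,bs,'notch->block',(lw@y-.020-0-bw@y)+.0 if 0 else (lw@y+.020)-bw@y, 'label t',lw@y)
c=optics.get_calibration('wrist');print(proj('wrist',[.53,-.03,.05],c))
```

```text
t0 (235.0, 199.0) (0.0, 0.0) (295.0, 229.0) (4.0, 8.0) notch->block 0.15836227502486444 label t 0.02627994321688398
t4 (286.0, 193.0) (0.0, 0.0) (295.0, 226.0) (10.0, 8.0) notch->block 0.034757052032539065 label t -0.09796913184390603
[202.49852563 329.21417463]
```

```bash
P="python3 -m pendant"; $P '[[[-0.02,0.01,0,0],[-0.04,0.02,0,0],[-0.06,0.02,0,0],[-0.07,0.02,0,0],[-0.07,0.02,0,0],[-0.07,0.02,0,0]]]'
for k in 1; do $P '[[[-0.01,0,0,0],[-0.01,0,0,0],[-0.01,0,0,0],[-0.01,0,0,0]]]' | grep -E 'tcp|wrist'; $P '[[[-0.01,0,0,0],[-0.01,0,0,0],[-0.01,0,0,0],[-0.01,0,0,0]]]' | grep -E 'tcp|wrist'; done
python3 - <<'E'
from h import *
y=np.array([-.155,.988,0])
t=lambda u,v,z:onz('top',(u,v),z)@y
print('by t0',t(244.5,207.5,.049)+.02-t(295.3,225.3,.05),'by t4 remaining at tcp .027:',t(296.5,202,.049)+.02-t(295.25,225,.05))
for n in range(4):
    s=sense();print(s['tcp_pos']@y,s['wrist_force'].round(1));optics.capture('top')
E
```

```text
time_s: 17.6
tcp_pos: [0.5719, 0.0199, 0.0586]
ee_rot: [[-0.144, 0.99, -0.001], [0.99, 0.144, -0.001], [-0.001, -0.001, -1.0]]
wrist_force: [-0.1, 0.4, -0.1]
gripper_width: 0.156
gripper_force: 30.0
tcp_pos: [0.5721, 0.0192, 0.0586]
wrist_force: [-1.2, -0.9, 2.2]
tcp_pos: [0.5722, 0.0184, 0.0585]
wrist_force: [-2.2, -1.0, 3.6]
by t0 0.1377049851145024 by t4 remaining at tcp .027: 0.01161776163686254
-0.07056171224660562 [-2.2 -1.   3.6]
-0.07055107551545584 [-1.5 -0.7  3.2]
-0.07056587573709701 [-1.7 -0.9  2.8]
-0.07055990223954027 [-1.4 -0.1  3.1]
```

```bash
P="python3 -m pendant"
cat > f.py <<'E'
from station import sense,optics
import numpy as np
F=[];y=np.array([-.155,.988,0])
for n in range(3):
    s=sense();F.append(s['wrist_force']);optics.capture('top')
s=sense();print('t',round(s['tcp_pos']@y*1000,2),'F rail',round(np.mean(F,0)@y,2),np.mean(F,0).round(1),s['time_s'])
E
$P '[[[-0.01,0,0,0],[-0.01,0,0,0],[-0.01,0,0,0]]]' >/dev/null; python3 f.py
$P '[[[-0.01,0,0,0],[-0.01,0,0,0],[-0.01,0,0,0]]]' >/dev/null; python3 f.py
$P '[[[-0.01,0,0,0],[-0.01,0,0,0],[-0.01,0,0,0]]]' >/dev/null; python3 f.py
```

```text
t -71.54 F rail -0.53 [-3.3 -1.1  4.6] 19.05
t -72.72 F rail -2.54 [-4.2 -3.2  5.3] 19.5
t -73.47 F rail -1.29 [-4.3 -2.   4.9] 19.95
```

```bash
P="python3 -m pendant"
$P '[[[-0.005,0,0,0],[-0.005,0,0,0],[-0.005,0,0,0]]]' >/dev/null; python3 f.py
$P '[[[-0.005,0,0,0],[-0.005,0,0,0],[-0.005,0,0,0]]]' >/dev/null; python3 f.py
$P '[[[-0.005,0,0,0],[-0.005,0,0,0],[-0.005,0,0,0]]]' >/dev/null; python3 f.py
```

```text
t -73.82 F rail -1.89 [-4.5 -2.6  5. ] 20.4
t -74.03 F rail -0.26 [-5.1 -1.1  5.7] 20.85
t -74.15 F rail 1.37 [-5.6  0.5  5.7] 21.3
```

```bash
P="python3 -m pendant"
$P '[[[-0.005,0,0,0],[-0.005,0,0,0],[-0.005,0,0,0]]]' >/dev/null; python3 f.py
$P '[[[-0.005,0,0,0],[-0.005,0,0,0],[-0.005,0,0,0]]]' >/dev/null; python3 f.py
```

```text
t -74.24 F rail 2.83 [-5.5  2.   5.5] 21.75
t -74.33 F rail 5.06 [-6.4  4.1  6.1] 22.2
```

```bash
P="python3 -m pendant"
$P '[[[0.007,-0.01,0,0],[0.007,-0.01,0,0],[0.007,-0.01,0,0],[0.007,-0.01,0,0],[0.007,-0.01,0,0],[0.007,-0.01,0,0],[0.007,-0.01,0,0],[0.007,-0.01,0,0]]]'; python3 f.py
python3 - <<'E'
from h import *
im=optics.capture('top')[:,:,::-1];a=im[180:245,260:330];b=im[195:265,95:175]
f=lambda x,k:cv2.resize(x,None,fx=k,fy=k,interpolation=cv2.INTER_CUBIC)
C=np.zeros((600,800,3),np.uint8);A=f(a,6);B=f(b,4);C[:A.shape[0],:A.shape[1]]=A;C[:B.shape[0],440:440+B.shape[1]]=B;cv2.imwrite('pics/crop6.png',C)
E
```

```text
time_s: 23.0
tcp_pos: [0.5729, 0.0147, 0.0586]
ee_rot: [[-0.144, 0.99, 0.001], [0.99, 0.144, 0.001], [0.001, 0.002, -1.0]]
wrist_force: [-2.7, 4.6, 4.1]
gripper_width: 0.161
gripper_force: 30.0
t -74.3 F rail 4.87 [-3.1  4.4  3.7] 23.15
```

View pics/crop6.png

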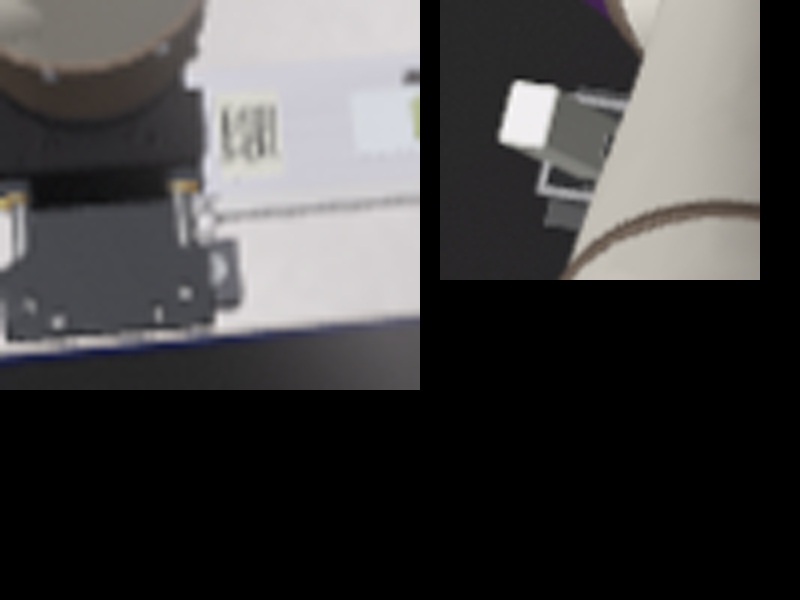

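The crop shows the label (250,132), with the notch (208,215) beside the index block (225,275). The scanner still stands upright in its stand. I back off slightly to relax the push.

```bash
P="python3 -m pendant"
$P '[[[0.007,0,0,0],[0.007,0,0,0],[0.007,0,0,0],[0.007,0,0,0],[0.007,0,0,0],[0.007,0,0,0]]]' >/dev/null; python3 f.py
$P '[[[0,0,0,0],[0,0,0,0],[0,0,0,0],[0,0,0,0],[0,0,0,0],[0,0,0,0]]]'; python3 f.py
python3 - <<'E'
from h import *
y=np.array([-.155,.988,0]);t=lambda u,v,z:onz('top',(u,v),z)@y
# label centre in crop6 ~ (251,134)/6 + (260,180)
print('notch-block',t(260+251.5/6-.5,180+134.5/6-.5,.049)+.02-t(295.3,225.3,.05))
E
```

```text
t -74.25 F rail 3.66 [-0.   3.7  0.7] 23.95
time_s: 24.55
tcp_pos: [0.5728, 0.0147, 0.0586]
ee_rot: [[-0.144, 0.99, 0.001], [0.99, 0.144, 0.0], [0.0, 0.001, -1.0]]
wrist_force: [2.2, 5.0, -1.1]
gripper_width: 0.161
gripper_force: 30.0
t -74.29 F rail 4.36 [ 1.9  4.7 -1.1] 24.7
notch-block -0.0001843693218571557
```

```bash
P="python3 -m pendant"
$P '[[[0.005,0,0,0],[0.005,0,0,0],[0.005,0,0,0],[0.005,0,0,0],[0.005,0,0,0],[0.005,0,0,0]]]' >/dev/null; python3 f.py
$P '[[[0,0,0,0],[0,0,0,0],[0,0,0,0],[0,0,0,0],[0,0,0,0],[0,0,0,0],[0,0,0,0],[0,0,0,0]]]' >/dev/null; python3 f.py
```

```text
t -74.19 F rail 0.04 [ 4.8  0.8 -2.5] 25.45
t -74.18 F rail -0.2 [ 5.   0.6 -2.9] 26.4
```

```bash
python3 -c "
from station import r
print(r.finish_job())"
```

```text
the job is handed in; nothing more can be done
None
```

The job is handed in but no verdict came back: the scanner was held over the label for over a second and is back upright in its stand, and the carrier is held still by its fin at the click, about 0.2 mm off by my camera measurement.

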